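Set and clamp the loaf stop of a bread keeper

TASK

Open the bread keeper: tip its loose lid up by the tab, with the far edge still resting on the rim, then lift it off, lay it flat, right way up, on the worktop and let go of it. Then draw the spring-loaded loaf stop along its rail by the knob of its open blue lever until the pointer stands at the red mark, hold it there for a moment, and swing the lever fully closed without letting the stop leave the mark. Finish while still holding the stop at the mark with the lever closed: do not let go at the end, and leave the other things on the worktop where they are.

Things in the scene. Friction and masses are not known exactly. Their poses are not given: they have to be found in the camera images.
- tub: White open bread keeper fixed to the worktop, 160 (x) x 240 (y) x 80 mm high, walls 4 mm; origin at the centre of its underside; x points away from the robot, y to the robot's left, within 12 degrees. Inside: a rail along y at x = 25 mm, a wooden scale ledge, top 40 mm high, at x = 54 to 76 mm. The worktop right of the tub is free for 0.34 m (world x 0.34 to 0.52), room for the lid.
- lid: Light wooden lid, loose, 164 x 244 mm, plate 5 mm thick with a 6 mm deep lip underneath that fits inside the rim with 3 mm play all round; mass 0.13 to 0.25 kg. Origin at the centre of the underside of the lip: 74 mm above the worktop when seated, about 0 when the lid lies flat on the worktop. Axes along the tub's when seated; z up out of the lid. It is not fastened.
- lid_tab (a point): Grip point of the lid's dark wooden tab, an upright fin 12 mm thick (lid x), 36 mm long (lid y) and 34 mm high above the plate, at the robot's right-hand end of the lid (lid y = -100 mm). The point is 19 mm above the lid's upper face, 15 mm below the fin's top, 104 mm above the worktop when the lid is seated and 30 mm when it lies on the worktop. Axes as the lid's.
- lid_far_edge (a point): Point at the underside of the lid plate at the end away from the tab (lid y = +120 mm), 80 mm above the worktop (on the rim) when seated.
- stop (a joint): Slide of the loaf stop along the tub's +y, in m: 0 = home at the right-hand end (where it starts), at most 0.11. The stop is a grey block on the rail with an upright aluminium plate (top 35 mm above the worktop). A spring always draws it home with 3 N at 0 and 5 N at 0.08, with the lever closed too: it runs back when it is let go.
- lever (a joint): Angle of the blue cam lever about a vertical pivot on the stop, rad: 0 = closed (lever points along the tub's +y, in line with the rail), grows as it swings towards the tub's -x (towards the robot); starts open at 0.95 to 1.15, stop at 1.25. It stays where it is left; about 0.05 N m of friction.
- knob (a point): Grip point of the lever's upright round blue knob, 16 mm diameter, 55 mm from the pivot; the point is 63 mm above the worktop, the knob's top 72 mm, the lever's upper face 41 mm. With slide value s and lever angle a the knob is at x = 0.025 - 0.055 sin(a), y = -0.07 + s + 0.055 cos(a) in the tub's frame. The knob is rigid with the lever, so it turns in the grip as the lever swings.
- pivot (a point): Point on the axis of the lever's pivot, at the height of the knob's grip point, moving with the stop; tub x = 25 mm, y = -70 mm + slide.
- pointer (a point): Far end of the small black pointer bar (6 mm wide) on the stop, reaching over the scale ledge, 45 mm above the worktop; same tub y as the pivot.
- mark: Red clip, 5 mm wide along the scale and 18 mm across it, fixed on top of the scale ledge; origin at the centre of its underside, 40 mm above the worktop; axes as the tub's. The stop is at the mark when pointer and clip have the same y in the tub's frame.
- mug: White mug on the chopping board at the left, bystander; origin under its centre.
- lemon: Lemon on the chopping board, bystander.
- jam_jar: Jam jar with yellow lid at the right, bystander, 71 mm wide, 110 mm high; origin under its centre.
- salt: Salt shaker at the right, bystander, 44 mm wide, 90 mm high; origin under its centre.
- spice: Spice jar with red cap at the far right, bystander, 45 mm wide, 106 mm high; origin under its centre.

How it is judged:
On the way, in this order (a step that is already met when the one before it is completed fails the run):
1. the lid is tipped up by at least 9 degrees with its far edge still within 25 mm of the rim's height (angle between lid's own z axis and vertical above 0.15 rad and z of lid_far_edge in the frame of tub between 0.06 and 0.105 m), for 0.1 s.
2. the lid lies flat on the worktop, off the tub and let go (height (world z) of lid below 0.015 m and angle between lid's own z axis and vertical below 0.1 rad and contact force between lid and tub below 0.3 N and contact force between the fingers and lid below 0.3 N and linear speed of lid below 0.03 m/s), for 0.2 s.
3. the stop is held within 5 mm of the mark with the lever still open (y of pointer in the frame of mark between -0.005 and 0.005 m and value of joint lever above 0.75 rad and contact force between the fingers and stop above 0.5 N), for 0.3 s.
At the end, for the whole second after the job is handed in: The pointer is within 5 mm of the red mark along the rail, at rest, the lever is closed to within 0.1 rad, the fingers still hold the stop or its lever (more than 0.5 N), and the lid lies flat on the worktop (within 0.1 rad) clear of the tub (y of pointer in the frame of mark between -0.005 and 0.005 m and value of joint lever below 0.1 rad and contact force between the fingers and stop above 0.5 N and velocity of joint stop between -0.02 and 0.02 m/s and height (world z) of lid below 0.015 m and angle between lid's own z axis and vertical below 0.1 rad and contact force between lid and tub below 0.3 N); the arm keeps its last pose, push and grip.
It fails at once if the lever is more than half-way closed while the stop is over 12 mm from the mark (value of joint lever below 0.55 rad and (y of pointer in the frame of mark above 0.012 m or y of pointer in the frame of mark below -0.012 m)).
It fails at once if a bystander (mug, lemon, jam jar, salt shaker, spice jar) is moved more than 30 mm (distance of any of mug, lemon, jam_jar, salt, spice from where it was at the start of the episode above 0.03 m).
It also fails if it takes over 64 s, if anything falls off the work surface, if the arm or the gripper's body presses on something with over 40 N, if the wrist force passes 120 N, or if a joint passes its speed limit or range.

ROBOT

A 7-joint arm with a two-finger parallel gripper is mounted at the origin on a cart in front of the work surface, level with it; the furniture and walls round the work are solid. World frame = base frame: x ahead of the robot, y to its left, z up, the work surface at z = 0. Lengths are in m, angles in rad, forces in N, time in s.
With the tool pointing down it reaches from about 0.4 to 0.85 m from the base axis. Payload 10.4 kg.
Tool frame: the origin (TCP) lies where the fingers leave the gripper's body, on its centre line; the fingertips stand 73 mm ahead of it and the grasp point (between the pads) lies 54 mm ahead of it; z points along the fingers, y is the line along which they close (so a half turn about z gives the same grasp; the last joint's range is limited). The gripper opens to 85 mm and grips with 20 to 120 N. Pads are 22 mm wide; open, the fingers measure 114 mm over their backs; the gripper's body (76 mm by 85 mm) begins 54 mm behind the grasp point. The pads swing forward as they close: fully open they stand 13 mm farther back than shut.
Start: joints at [-1.163, 0.332, -0.065, 1.46, 0.022, 1.35, -0.088], TCP at [0.261, 0.568, 0.304] pointing down, gripper open.
Joint ranges: [-2.6, 2.6], [-0.5, 2.12], [-1.47, 1.34], [0.16, 2.42], [-1.27, 4.41], [0.06, 2.06], [-2.6, 2.6]. Speed limits (rad/s): [2.22, 2.22, 2.79, 2.79, 3.14, 3.14, 3.14].

INTERFACE

Orientations are given as a unit quaternion [x, y, z, w].
In Python, from workcell import manip, camera gives the robot as it stands. The module is installed in compiled form; this text tells all that it offers.
- The arm moves only by the shell command python3 -m creep 'ROWS' [OPENING] [FORCE]. ROWS is JSON, a list of rows, each a list of 2 entries, a list of its own where there are three numbers: the shift along the tool's x, y, z in mm, then the turn about the tool's z in rad. In form: [[[tx, ty, tz], twist], ...]. A call has 1 to 5 rows; each row is the pose to reach, as a shift and turn from the pose commanded when the call began, along the tool's axes at that moment; what a row does not reach only later rows make up. A row lasts 1/12 s, in which the tool goes at most 41.7 mm and 7.16 degrees, less where a joint would pass 70% of its speed; a pose out of reach is approached as far as the arm can. A call with a gripper value outside its range is refused whole. OPENING is the opening, from 0 (shut) to 1 (fully open), set as the call begins (- or left out, the last holds). The fingers move at their own pace and stop on an object; FORCE is the grip in N (left out, the last holds). Time passes only in rows, so rows that repeat a pose let the fingers close. It gives the time, the measured TCP pose, the force, the opening and the grip force at its end, in the units of the state.
- manip.get_obs(): the state, without advancing time (a new reading comes with each control period).
- camera(name): name is "scene" or "top" or "wrist"; returns a dict with "pixels" (384x512x3 uint8, red, green, blue), "z_map" (384x512 float32, m along the optical axis (not along the pixel's ray), 0 where there is no reading), "fx", "fy", "cx", "cy" (pixels), "distortion" ([k1, k2, p1, p2, k3] as OpenCV has them; the pictures are not rectified), "extrinsics" (4x4, takes a point from world to camera coordinates). Camera axes: x right, y down, z forward; pixel columns grow to the right and rows downward; lengths in m; the calibration is good to about 2 mm. A picture is of the moment at which its call begins.
- manip.hand_in(): hands the job in; it is judged then, once.
The state is a dict: "clock": time; "joint_pos": joint angles; "joint_velocities": joint speeds; "tau": joint torques, N m; "position": TCP position; "ee_rot": TCP orientation; "ft_force": force on the tool from outside, world axes, zero at the start; "torque": the same for the moment, N m; "grip_width": opening from 0.0 (shut) to 1.0 (fully open); "grasp_force": force on a finger pad.
Only numpy, scipy, OpenCV 4.12 (cv2) and the standard library are available. Lean on these libraries where they do the work, as an engineer would, in place of code of your own. Each camera call takes 0.05 s, during which the arm holds its last target. There are 200 camera calls.

## Working session

There is one attempt and no reset: what is moved stays moved. The work goes in short steps, Python scripts to look and compute and a shell command to move; the robot and the scene stay as the last step left them, time stands still between calls to the robot, and variables do not carry over. Pictures are saved under pics/ and viewed, at most 10 in all, crops included, and the job is handed in when it is done.

```bash
mkdir -p pics
cat > h.py <<'E'
import numpy as np, cv2
from workcell import manip, camera
from scipy.spatial.transform import Rotation as R
def K(c): return np.array([[c['fx'],0,c['cx']],[0,c['fy'],c['cy']],[0,0,1.]])
def ray(c,uv,z):
    "pixels -> world points on plane z"
    p=cv2.undistortPoints(np.array(uv,float).reshape(-1,1,2),K(c),np.array(c['distortion'],float)).reshape(-1,2)
    E=np.array(c['extrinsics']); o=-E[:3,:3].T@E[:3,3]
    d=np.c_[p,np.ones(len(p))]@E[:3,:3]
    return o+d*((z-o[2])/d[:,2])[:,None]
def proj(c,P):
    E=np.array(c['extrinsics'])
    return cv2.projectPoints(np.array(P,float).reshape(-1,1,3),cv2.Rodrigues(E[:3,:3])[0],E[:3,3],K(c),np.array(c['distortion'],float))[0].reshape(-1,2)
def cloud(c):
    "HxWx3 world points from depth"
    h,w=c['z_map'].shape; u,v=np.meshgrid(np.arange(w),np.arange(h))
    p=cv2.undistortPoints(np.stack([u,v],-1).reshape(-1,1,2).astype(float),K(c),np.array(c['distortion'],float)).reshape(-1,2)
    z=c['z_map'].reshape(-1,1); E=np.array(c['extrinsics'])
    return ((np.c_[p,np.ones(len(p))]*z-E[:3,3])@E[:3,:3]).reshape(h,w,3)
def save(c,n): cv2.imwrite('pics/'+n,c['pixels'][:,:,::-1])
def totool(d,o=None):
    "world vector -> tool axes"
    return R.from_quat((o or manip.get_obs())['ee_rot']).inv().apply(d)
E
python3 - <<'E'
from h import *
np.set_printoptions(precision=4,suppress=True)
t=camera('top');s=camera('scene')
np.savez('pics/t0.npz',**t)
im=np.hstack([t['pixels'],s['pixels']]);im=cv2.resize(im,(800,300),interpolation=cv2.INTER_AREA)
cv2.imwrite('pics/a.png',im[:,:,::-1]);save(t,'t0.png')
o=manip.get_obs();print(o['clock'],o['position'],o['ee_rot'],o['ft_force'],R.from_quat(o['ee_rot']).as_matrix())
E
```

```text
0.1 [0.2609 0.5677 0.3032] [ 0.2137  0.9769 -0.0006 -0.0001] [ 0.181 -0.58   0.635] [[-0.9086  0.4176 -0.0005]
 [ 0.4176  0.9086 -0.0012]
 [-0.0001 -0.0013 -1.    ]]
```

View pics/a.png

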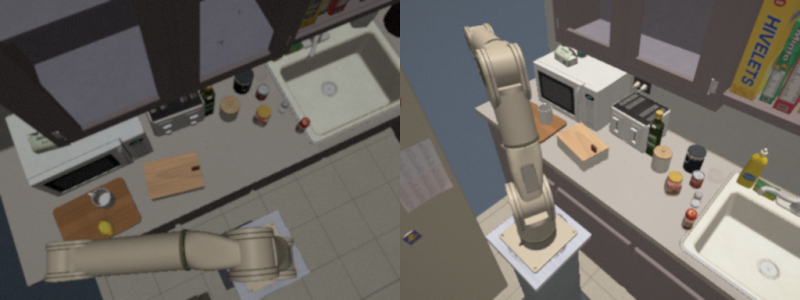

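View pics/t0.png

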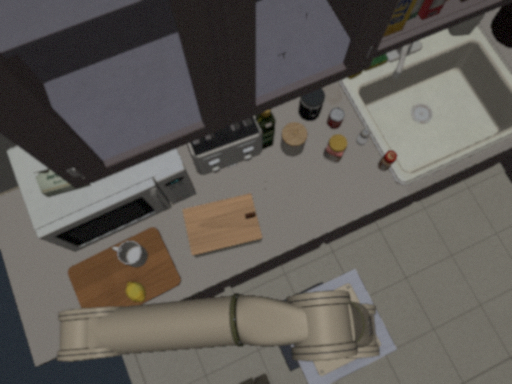

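The top view shows the lid around pixel (222,224), with its dark tab at (250,215). The mug is at (130,255), the lemon at (135,291) and the jam jar at (337,146). The worktop to the right of the lid is free around (300,200).

Run:
```python
from h import *
np.set_printoptions(precision=4,suppress=True)
t=dict(np.load('pics/t0.npz'));P=cloud(t)
z=P[...,2]
m=((abs(z-.085)<.012)).astype(np.uint8); m[:180]=0;m[270:]=0;m[:,:170]=0;m[:,280:]=0
m=cv2.morphologyEx(m,cv2.MORPH_OPEN,np.ones((5,5)))
n,l,st,c=cv2.connectedComponentsWithStats(m);i=1+st[1:,4].argmax();m=(l==i).astype(np.uint8)
r=cv2.minAreaRect(np.argwhere(m)[:,::-1].astype(np.float32));print(r,st[i],np.median(z[m>0]))
W=ray(t,cv2.boxPoints(r),.085);print(W,np.linalg.norm(np.roll(W,1,0)-W,axis=1),W.mean(0))
# world-rect from mask pixels
uv=np.argwhere(m)[:,::-1]; Q=ray(t,uv,.085)[:,:2].astype(np.float32);print(cv2.minAreaRect(Q))
g=t['pixels'].max(2)
tm=(g<70)&(np.arange(384)[:,None]>200)&(np.arange(384)[:,None]<230)&(np.arange(512)>235)&(np.arange(512)<262)
uv=np.argwhere(tm)[:,::-1];print(len(uv),uv.mean(0),z[tm]);print(ray(t,uv,.119).mean(0), cv2.minAreaRect(ray(t,uv,.119)[:,:2].astype(np.float32)))
for n,uv,zz in [('jam',(337,142),.11),('mug',(130,255),.09),('jar?',(293,130),.1)]:print(n,ray(t,[uv],zz), P[uv[1],uv[0]])
```

```text
((221.06228637695312, 223.4852294921875), (46.963924407958984, 72.31523132324219), 76.67547607421875) [ 183  194   78   60 3265] 0.08542129141009176
[[0.5802 0.3132 0.085 ]
 [0.5339 0.0684 0.085 ]
 [0.372  0.1018 0.085 ]
 [0.4187 0.339  0.085 ]] [0.1635 0.2491 0.1654 0.2417] [0.4762 0.2056 0.085 ]
((0.4763297736644745, 0.20512551069259644), (0.2437092810869217, 0.16398431360721588), 79.29425048828125)
30 [249.8667 215.3   ] [0.1197 0.1223 0.1222 0.1169 0.12   0.1194 0.1208 0.1226 0.1144 0.1235
 0.1178 0.1183 0.1155 0.1231 0.1148 0.1114 0.1159 0.1189 0.1244 0.1207
 0.1148 0.1118 0.1091 0.1031 0.1058 0.1107 0.1091 0.1043 0.0984 0.0953]
[0.4526 0.1085 0.119 ] ((0.4524520933628082, 0.10816715657711029), (0.02823193185031414, 0.011462688446044922), 77.02140045166016)
jam [[ 0.5694 -0.2835  0.11  ]] [ 0.5688 -0.2829  0.1118]
mug [[0.5016 0.5245 0.09  ]] [0.5164 0.5365 0.0327]
jar? [[ 0.6798 -0.1646  0.1   ]] [ 0.6716 -0.1586  0.1212]
```

```bash
python3 -m creep '[[[-26,-24,0],0],[[-52,-48,0],0],[[-78,-72,0],0],[[-104,-96,0],0],[[-130,-120,0],0]]' 1
python3 -m creep '[[[-26,-24,0],0],[[-52,-48,0],0],[[-78,-72,0],0],[[-104,-96,0],0],[[-130,-120,0],0]]'
python3 -m creep '[[[-26,-24,0],0],[[-52,-48,0],0],[[-78,-72,0],0],[[-104,-96,0],0],[[-109,-97,0],0]]'
python3 -m creep '[[[0,0,0],0.12],[[0,0,0],0.24],[[0,0,0],0.36],[[0,0,0],0.48],[[0,0,0],0.6]]'
python3 -m creep '[[[0,0,0],0.12],[[0,0,0],0.24],[[0,0,0],0.36],[[0,0,0],0.48],[[0,0,0],0.6]]'
python3 -m creep '[[[0,0,0],0.12],[[0,0,0],0.126],[[0,0,0],0.126]]'
python3 - <<'E'
from h import *
w=camera('wrist');np.savez('pics/w1.npz',**w);save(w,'w1.png');o=manip.get_obs();print(o['joint_pos'],R.from_quat(o['ee_rot']).as_matrix())
E
```

```text
clock: 0.52
position: [0.3293, 0.4028, 0.3035]
ee_rot: [0.214, 0.977, -0.0, -0.0]
ft_force: [0.9, 0.8, 0.7]
grip_width: 0.999
grasp_force: 0.0
clock: 0.93
position: [0.3972, 0.2394, 0.3037]
ee_rot: [0.214, 0.977, 0.0, -0.0]
ft_force: [0.6, -0.1, -1.0]
grip_width: 1.002
grasp_force: 0.0
clock: 1.35
position: [0.457, 0.1013, 0.304]
ee_rot: [0.218, 0.976, -0.001, 0.0]
ft_force: [-0.1, -0.7, 0.5]
grip_width: 0.997
grasp_force: 0.0
clock: 1.77
position: [0.4554, 0.1077, 0.3036]
ee_rot: [0.495, 0.869, -0.0, -0.0]
ft_force: [-0.4, -0.3, 0.4]
grip_width: 0.996
grasp_force: 0.0
clock: 2.18
position: [0.4554, 0.1077, 0.3036]
ee_rot: [0.73, 0.683, -0.0, -0.0]
ft_force: [-0.4, 0.4, 0.1]
grip_width: 1.001
grasp_force: 0.0
clock: 2.43
position: [0.4554, 0.1077, 0.3037]
ee_rot: [0.769, 0.64, -0.0, -0.0]
ft_force: [-0.4, 0.3, 0.4]
grip_width: 0.999
grasp_force: 0.0
[-0.6380472  -0.02977724  0.30446161  1.87222765  0.00917621  1.29809212
 -0.51802896] [[ 1.80841793e-01  9.83512147e-01 -3.19642140e-04]
 [ 9.83512196e-01 -1.80841808e-01 -1.73487158e-05]
 [-7.48673353e-05 -3.11234571e-04 -9.99999949e-01]]
```

View pics/w1.png

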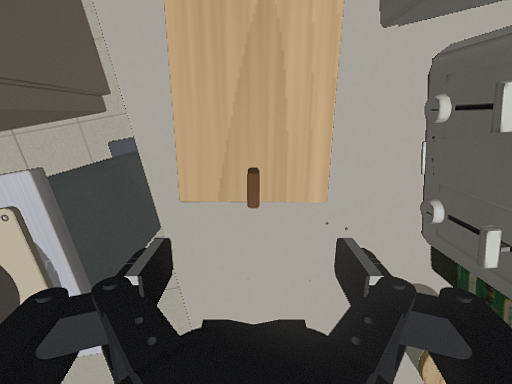

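The wrist view shows the tab at about pixel (253,187), on the lid edge at row 203. The lid sides are near columns 180 and 328, and the fingers are open either side of the tab.

Run:
```python
from h import *
np.set_printoptions(precision=4,suppress=True)
w=dict(np.load('pics/w1.npz'));P=cloud(w);px=w['pixels'].astype(int)
m=(px.max(2)<140)&(px[...,0]-px[...,2]>20);m[:160]=0;m[215:]=0;m[:,:240]=0;m[:,270:]=0
top=m&(P[...,2]>.113)
for n,mm,z in(('all',m,.119),('top',top,.119)):
  uv=np.argwhere(mm)[:,::-1];print(n,len(uv),cv2.minAreaRect(ray(w,uv,z)[:,:2].astype(np.float32)),P[mm].min(0),P[mm].max(0))
# lid plate points
l=(abs(P[...,2]-.085)<.006)&(px[...,0]-px[...,2]>25);l[210:]=0
l=cv2.morphologyEx(l.astype(np.uint8),cv2.MORPH_OPEN,np.ones((5,5)))
E=[];
for v in range(40,195,5):
  c=np.where(l[v,150:350])[0]+150;E.append((c[0],v,c[-1],v))
E=np.array(E);A=ray(w,E[:,:2],.085);B=ray(w,E[:,2:],.085);M=(A+B)/2
print(np.linalg.norm((B-A)[:,:2],axis=1)[::6]); 
for q in(A,B,M):print('axis angle',np.degrees(np.arctan2(*np.polyfit(q[:,1],q[:,0],1)[:1],1)),np.polyval(np.polyfit(q[:,1],q[:,0],1),[.107,.205]))
o=manip.get_obs();print(o['position'])
```

```text
all 496 ((0.4564586579799652, 0.10937123000621796), (0.039930664002895355, 0.011748826131224632), 79.21388244628906) [0.4472 0.0888 0.0839] [0.4692 0.1761 0.3742]
top 440 ((0.4560091495513916, 0.1070118173956871), (0.035126958042383194, 0.011748826131224632), 79.21388244628906) [0.4472 0.0888 0.113 ] [0.4692 0.1761 0.3742]
[0.1618 0.1627 0.1616 0.1615 0.1612 0.1619]
axis angle 10.291117391785827 [0.3739 0.3917]
axis angle 10.67312697960821 [0.5379 0.5563]
axis angle 10.483206010702194 [0.4558 0.4739]
[0.4554 0.1077 0.3037]
```

```bash
python3 -m creep '[[[0,0,30],0],[[0,0,60],0],[[0,0,90],0],[[0,0,115],0],[[0,0,130],0]]'
python3 -m creep '[[[0,0,6],0],[[0,0,11],0],[[0,0,11],0]]'
python3 -m creep '[[[0,0,0],0],[[0,0,0],0],[[0,0,0],0],[[0,0,0],0],[[0,0,0],0]]' 0 20
python3 -m creep '[[[0,0,0],0],[[0,0,0],0],[[0,0,0],0],[[0,0,0],0],[[0,0,0],0]]' 0 20
```

```text
clock: 2.9
position: [0.4544, 0.1073, 0.1712]
ee_rot: [0.768, 0.64, -0.001, -0.0]
ft_force: [-1.1, -0.6, 0.3]
grip_width: 0.998
grasp_force: 0.0
clock: 3.15
position: [0.4556, 0.1077, 0.1628]
ee_rot: [0.769, 0.639, -0.0, -0.0]
ft_force: [0.2, 0.0, 0.5]
grip_width: 0.998
grasp_force: 0.0
clock: 3.57
position: [0.4557, 0.1077, 0.1633]
ee_rot: [0.77, 0.638, 0.0, 0.0]
ft_force: [-0.0, 0.1, 0.0]
grip_width: 0.301
grasp_force: 0.0
clock: 3.98
position: [0.4557, 0.1077, 0.1632]
ee_rot: [0.77, 0.638, 0.0, -0.0]
ft_force: [-2.0, -0.7, 5.0]
grip_width: 0.134
grasp_force: 23.7
```

```bash
python3 -m creep '[[[0,0,-4],0],[[1,0,-8],0],[[2,0,-12],0],[[3,0,-16],0],[[3,0,-20],0]]'
cat >> h.py <<'E'
def tilt(w=None,show=True):
    "fit plane to lid's wooden face in wrist view"
    w=w or camera('wrist');P=cloud(w);px=w['pixels'].astype(int)
    m=(px[...,0]-px[...,2]>35)&(px.max(2)>140)
    m[220:]=0;m[:,:130]=0;m[:,400:]=0
    m=cv2.erode(m.astype(np.uint8),np.ones((7,7)))>0
    n,l,st,_=cv2.connectedComponentsWithStats(m.astype(np.uint8));m=l==(1+st[1:,4].argmax())
    Q=P[m];Q=Q[(Q[:,2]>-.02)&(Q[:,2]<.25)];a=np.c_[Q[:,:2],np.ones(len(Q))];k=np.linalg.lstsq(a,Q[:,2],rcond=None)[0]
    n=np.array([-k[0],-k[1],1]);n/=np.linalg.norm(n)
    print('tilt deg',np.degrees(np.arccos(n[2])),'n',n,'N',len(Q),'z range',Q[:,2].min(),Q[:,2].max(),'y',Q[:,1].min(),Q[:,1].max())
    return w
E
python3 - <<'E'
from h import *
w=tilt();save(w,'w2.png')
E
```

```text
clock: 4.4
position: [0.4561, 0.1108, 0.1833]
ee_rot: [0.77, 0.638, 0.0, -0.0]
ft_force: [-0.5, -0.4, -1.8]
grip_width: 0.137
grasp_force: 22.6
tilt deg 0.23473499430554368 n [0.0015236  0.00380304 0.99999161] N 56825 z range 0.10217274868235618 0.10837777821137454 y 0.10912855921864308 0.2394728042993057
```

The lid came up level, so pad friction is holding it against tipping. I'll reseat it and regrip only a corner of the fin, so it can pivot in the pads.

```bash
python3 -m creep '[[[0,0,4],0],[[-1,0,8],0],[[-2,0,12],0],[[-3,0,16],0],[[-3,0,20],0]]'
python3 -m creep '[[[0,0,0],0],[[0,0,0],0],[[0,0,0],0]]' 0.35
python3 -m creep '[[[0,0,-12],0],[[-10,0,-22],0],[[-24,0,-22],0],[[-24,0,-22],0]]'
python3 -m creep '[[[0,0,0],0],[[0,0,0],0],[[0,0,0],0],[[0,0,0],0],[[0,0,0],0]]' 0 20
python3 - <<'E'
from h import *
w=tilt();save(w,'w3.png')
E
```

```text
clock: 4.87
position: [0.4553, 0.1073, 0.1626]
ee_rot: [0.77, 0.638, -0.0, -0.0]
ft_force: [-19.2, -3.7, 41.9]
grip_width: 0.134
grasp_force: 29.6
clock: 5.12
position: [0.4556, 0.1076, 0.1628]
ee_rot: [0.77, 0.638, 0.0, 0.0]
ft_force: [-0.3, -0.8, 0.9]
grip_width: 0.353
grasp_force: 0.0
clock: 5.45
position: [0.4511, 0.0808, 0.1853]
ee_rot: [0.771, 0.637, 0.0, 0.0]
ft_force: [0.5, 0.1, 0.3]
grip_width: 0.347
grasp_force: 0.0
clock: 5.87
position: [0.4511, 0.084, 0.1847]
ee_rot: [0.77, 0.638, -0.0, 0.0]
ft_force: [-0.7, -2.5, 2.5]
grip_width: 0.121
grasp_force: 19.5
tilt deg 0.09335168127507719 n [0.00102987 0.00126252 0.99999867] N 53474 z range 0.08301094577490635 0.08837623574331514 y 0.07430363830645438 0.2214612835708327
```

View pics/w3.png

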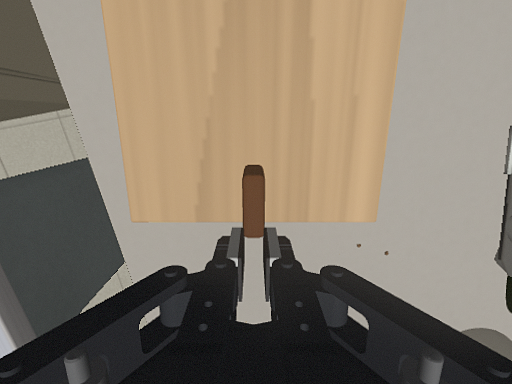

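The lid is seated at 0.1° tilt. The pads grip the near end of the fin at about pixel (254,232), with little overlap. I'll lift gently.

```bash
python3 -m creep '[[[0,0,-4],0],[[0,0,-8],0],[[1,0,-12],0],[[1,0,-16],0],[[2,0,-20],0]]'
python3 - <<'E'
from h import *
w=tilt();save(w,'w4.png')
E
```

```text
clock: 6.33
position: [0.4515, 0.0862, 0.2054]
ee_rot: [0.77, 0.638, 0.0, -0.0]
ft_force: [-0.5, 0.0, -1.0]
grip_width: 0.123
grasp_force: 19.5
tilt deg 5.106086456809185 n [0.01702926 0.08735573 0.99603162] N 52691 z range 0.09274810055995891 0.10802179638470234 y 0.07649517435347909 0.22786857680587203
```

```bash
python3 -m creep '[[[1,0,-7],0],[[3,0,-14],0],[[5,0,-20],0],[[7,0,-26],0],[[9,0,-32],0]]'
python3 -m creep '[[[0,0,0],0],[[0,0,0],0],[[0,0,0],0]]'
python3 - <<'E'
from h import *
w=tilt();save(w,'w5.png')
E
```

```text
clock: 6.8
position: [0.4532, 0.0951, 0.2377]
ee_rot: [0.77, 0.638, 0.0, -0.0]
ft_force: [0.3, 0.8, -1.8]
grip_width: 0.129
grasp_force: 19.6
clock: 7.05
position: [0.453, 0.0948, 0.2367]
ee_rot: [0.77, 0.638, -0.0, -0.0]
ft_force: [-0.6, 0.0, -0.7]
grip_width: 0.126
grasp_force: 19.6
tilt deg 12.883753755355109 n [0.04140078 0.21909645 0.97482446] N 51348 z range 0.10465121043868929 0.13868650266793217 y 0.08469213535978563 0.24448011345818677
```

Step 1 is met: 12.9° with the far edge on the rim. For a secure, level carry I'll lower the lid again and regrip the fin fully.

```bash
python3 -m creep '[[[-2,0,10],0],[[-5,0,20],0],[[-8,0,30],0],[[-9,0,40],0],[[-11,0,48],0]]'
python3 -m creep '[[[0,0,4],0],[[0,0,4],0]]'
python3 -m creep '[[[0,0,0],0],[[0,0,0],0],[[0,0,0],0],[[24,0,0],0],[[24,0,0],0]]' 0.35
python3 -m creep '[[[0,0,8],0],[[0,0,16],0],[[0,0,21],0],[[0,0,21],0]]'
python3 -m creep '[[[0,0,0],0],[[0,0,0],0],[[0,0,0],0],[[0,0,0],0],[[0,0,0],0]]' 0 60
python3 -m creep '[[[0,0,-10],0],[[0,0,-20],0],[[0,0,-30],0],[[0,0,-40],0],[[0,0,-50],0]]'
python3 - <<'E'
from h import *
w=tilt();save(w,'w6.png');o=manip.get_obs();print(R.from_quat(o['ee_rot']).as_matrix())
p=np.array([.456-.036,.107-.29]);print(1e3*totool(np.r_[p-o['position'][:2],0]))
E
```

```text
clock: 7.52
position: [0.4506, 0.0837, 0.1872]
ee_rot: [0.77, 0.638, -0.001, -0.0]
ft_force: [-0.6, 0.6, -1.3]
grip_width: 0.128
grasp_force: 19.5
clock: 7.68
position: [0.4508, 0.0835, 0.1844]
ee_rot: [0.77, 0.638, -0.001, -0.0]
ft_force: [-0.5, -1.1, -1.2]
grip_width: 0.125
grasp_force: 20.9
clock: 8.1
position: [0.4559, 0.111, 0.1851]
ee_rot: [0.769, 0.639, 0.001, -0.0]
ft_force: [-0.1, 0.9, 0.2]
grip_width: 0.356
grasp_force: 0.0
clock: 8.43
position: [0.4547, 0.1068, 0.1623]
ee_rot: [0.77, 0.638, -0.001, -0.0]
ft_force: [-0.3, -0.4, 0.0]
grip_width: 0.355
grasp_force: 0.0
clock: 8.85
position: [0.4556, 0.1075, 0.164]
ee_rot: [0.77, 0.638, 0.0, -0.0]
ft_force: [-0.4, -1.3, -1.4]
grip_width: 0.127
grasp_force: 58.4
clock: 9.27
position: [0.4557, 0.1077, 0.2154]
ee_rot: [0.77, 0.638, 0.001, 0.0]
ft_force: [-0.2, 0.3, -1.6]
grip_width: 0.13
grasp_force: 58.5
tilt deg 0.17651325652226618 n [7.45877445e-04 2.98907684e-03 9.99995255e-01] N 56781 z range 0.13395963734697738 0.13980727134614843 y 0.10607918797938565 0.23649078181069408
[[ 0.18503383  0.98272704  0.00316979]
 [ 0.98272975 -0.18503955  0.00161507]
 [ 0.00217371  0.00281621 -0.99999367]]
[-292.63818908   17.94750847   -0.58557003]
```

```bash
python3 -m creep '[[[-20,1,0],0],[[-45,3,0],0],[[-75,5,0],0],[[-105,7,0],0],[[-140,9,0],0]]'
python3 -m creep '[[[-35,2,0],0],[[-70,4,0],0],[[-105,6,0],0],[[-135,8,0],0],[[-153,9,0],0]]'
python3 -m creep '[[[0,0,0],0],[[0,0,25],0],[[0,0,50],0],[[0,0,75],0],[[0,0,95],0]]'
python3 -m creep '[[[0,0,10],0],[[0,0,18],0],[[0,0,22],0],[[0,0,25],0],[[0,0,25],0]]'
python3 - <<'E'
from h import *
w=tilt();save(w,'w7.png');o=manip.get_obs();print(o['joint_pos'])
E
```

```text
clock: 9.73
position: [0.4384, -0.0322, 0.2143]
ee_rot: [0.769, 0.639, 0.0, 0.0]
ft_force: [0.3, -0.7, -1.2]
grip_width: 0.128
grasp_force: 58.5
clock: 10.15
position: [0.4182, -0.187, 0.2145]
ee_rot: [0.771, 0.637, 0.0, 0.001]
ft_force: [0.8, 0.4, -1.9]
grip_width: 0.128
grasp_force: 58.5
clock: 10.57
position: [0.4189, -0.1829, 0.1176]
ee_rot: [0.77, 0.639, 0.0, -0.0]
ft_force: [0.1, 0.9, -2.1]
grip_width: 0.128
grasp_force: 58.6
clock: 10.98
position: [0.4195, -0.1836, 0.0942]
ee_rot: [0.77, 0.638, 0.0, 0.0]
ft_force: [0.0, 0.0, -2.1]
grip_width: 0.128
grasp_force: 58.6
tilt deg 0.26033039773738026 n [0.00297591 0.00343341 0.99998968] N 57007 z range 0.012508898927397915 0.16472318336547798 y -0.1853047811888991 -0.054539374494680104
[-0.25342857  0.23938885  0.62081243  2.12890003 -0.18949501  0.82478835
  0.29713791]
```

```bash
python3 -m creep '[[[0,0,2],0],[[0,0,3],0],[[0,0,4],0],[[0,0,5],0],[[0,0,5],0]]' - 20
python3 -m creep '[[[0,0,0],0],[[0,0,0],0],[[0,0,0],0],[[0,0,-4],0],[[0,0,-8],0]]' 0.4
python3 -m creep '[[[0,0,-20],0],[[0,0,-55],0],[[0,0,-95],0],[[0,0,-135],0],[[0,0,-170],0]]'
python3 - <<'E'
from h import *
w=tilt();save(w,'w8.png');o=manip.get_obs();print(o['position'],R.from_quat(o['ee_rot']).as_matrix())
t=np.array([.476,.205])+0.0*np.ones(2);print(1e3*totool(np.r_[t-o['position'][:2],0]))
t=camera('top');np.savez('pics/t1.npz',**t);save(t,'t1.png')
E
```

```text
clock: 11.45
position: [0.4193, -0.1837, 0.0898]
ee_rot: [0.77, 0.638, 0.0, -0.0]
ft_force: [-7.4, 2.5, 17.6]
grip_width: 0.133
grasp_force: 61.4
clock: 11.87
position: [0.4189, -0.1837, 0.097]
ee_rot: [0.77, 0.638, -0.0, -0.0]
ft_force: [0.4, -0.4, 0.5]
grip_width: 0.398
grasp_force: 0.0
clock: 12.28
position: [0.4187, -0.1841, 0.2698]
ee_rot: [0.77, 0.638, 0.001, 0.001]
ft_force: [1.7, -0.2, -0.8]
grip_width: 0.406
grasp_force: 0.0
tilt deg 0.08984627796371371 n [0.00104648 0.00116784 0.99999877] N 25532 z range 0.00834946191354598 0.014489562094634399 y -0.21680222090309767 0.009249240507814992
[ 0.42098535 -0.18502535  0.27580438] [[ 1.86304143e-01  9.82445892e-01  9.53080604e-03]
 [ 9.82491642e-01 -1.86304856e-01 -8.20825832e-04]
 [ 9.69218484e-04  9.51686053e-03 -9.99954244e-01]]
[ 3.93446100e+02 -1.86147021e+01  2.04191052e-01]
```

View pics/t1.png

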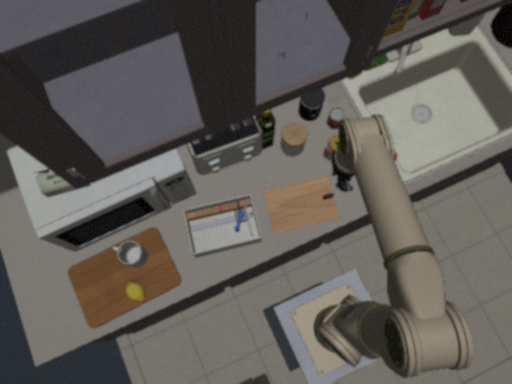

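The top view shows the lid lying flat at about (300,204), the tub open at (222,224), and the blue lever at (240,220). Next I'll move over the tub for a close look.

```bash
python3 -m creep '[[[25,-2,-6],0],[[55,-4,-12],0],[[85,-6,-18],0],[[120,-8,-24],0],[[150,-10,-30],0]]'
python3 -m creep '[[[30,-2,0],0],[[60,-4,0],0],[[90,-6,0],0],[[115,-8,0],0],[[123,-8,0],0]]'
python3 -m creep '[[[0,0,0],0],[[0,0,0],0]]'
python3 - <<'E'
from h import *
w=camera('wrist');np.savez('pics/w9.npz',**w);save(w,'w9.png');o=manip.get_obs();print(o['position'])
E
```

```text
clock: 12.8
position: [0.4367, -0.0325, 0.2972]
ee_rot: [0.77, 0.638, 0.0, -0.0]
ft_force: [0.5, -0.1, -0.6]
grip_width: 0.398
grasp_force: 0.0
clock: 13.22
position: [0.4514, 0.0918, 0.2966]
ee_rot: [0.768, 0.64, -0.0, -0.0]
ft_force: [0.4, 1.5, -0.1]
grip_width: 0.397
grasp_force: 0.0
clock: 13.38
position: [0.4518, 0.0872, 0.2967]
ee_rot: [0.77, 0.638, -0.0, 0.0]
ft_force: [-0.4, 0.2, 0.0]
grip_width: 0.401
grasp_force: 0.0
[0.45180772 0.08657053 0.29676547]
```

View pics/w9.png

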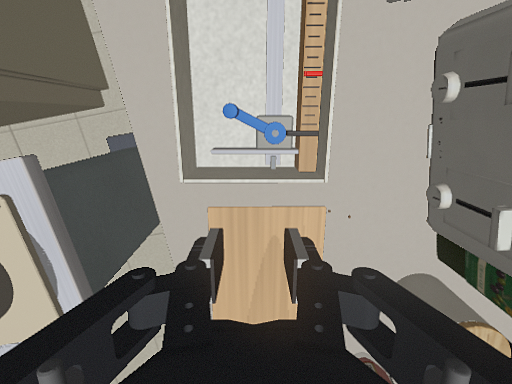

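The wrist view shows the knob at (231,111), the pivot at (275,133), the pointer running to (318,133) and the red mark at (314,74).

```bash
cat >> h.py <<'E'
YAW=np.radians(-10.6)
C0=np.array([.4745,.205])
def tub(P):  # world -> tub xy (mm)
    d=np.atleast_2d(P)[:,:2]-C0;c,s=np.cos(YAW),np.sin(YAW);return 1e3*np.c_[d@[c,s],d@[-s,c]]
def look(w):
    P=cloud(w);px=w['pixels'].astype(int);hsv=cv2.cvtColor(w['pixels'],cv2.COLOR_RGB2HSV).astype(int)
    a=np.zeros(P.shape[:2],bool);a[:200,170:345]=1
    red=a&((hsv[...,0]<6)|(hsv[...,0]>174))&(hsv[...,1]>160)&(hsv[...,2]>100)
    blue=a&(abs(hsv[...,0]-108)<14)&(hsv[...,1]>130)
    kn=blue&(P[...,2]>.064)
    blk=a&(hsv[...,2]<70)&(abs(P[...,2]-.045)<.008)&(np.arange(512)>285)&(np.arange(512)<322)
    out={}
    for n,m,z in(('mark',red,.043),('knob',kn,.072),('pointer',blk,.045)):
        uv=np.argwhere(m)[:,::-1]
        if len(uv)<5: print(n,'few',len(uv));continue
        Q=ray(w,uv,z);q=(np.percentile(Q,2,axis=0)+np.percentile(Q,98,axis=0))/2;T=tub(Q)
        print(n,len(uv),'px',uv.mean(0).round(1),'world',Q.mean(0).round(4),'tub mean',T.mean(0).round(1),'range',T.min(0).round(1),T.max(0).round(1),'depth z',np.median(P[m][:,2]).round(4))
        out[n]=Q.mean(0)
    return out
E
python3 - <<'E'
from h import *
w=dict(np.load('pics/w9.npz'));P=cloud(w);look(w)
# rim: pixels near z=.08
m=(abs(P[...,2]-.08)<.006);m[190:]=0;m[:,:160]=0;m[:,350:]=0
l,r=[],[]
for v in range(20,165,6):
  c=np.where(m[v])[0]
  if len(c)>3:l.append((c[0],v));r.append((c[-1],v))
A=ray(w,l,.08);B=ray(w,r,.08)
for q in(A,B):print(np.degrees(np.arctan(np.polyfit(q[:,1],q[:,0],1)[0])),tub(q)[::5].round(1).tolist())
c=[(u,np.where(m[:,u])[0].max()) for u in range(200,310,10)];print('front edge',tub(ray(w,c,.08)).round(1).tolist())
E
```

```text
mark 94 px [312.9  73. ] world [0.5371 0.1855 0.043 ] tub mean [65.1 -7.7] range [55.3 -9.8] [75.1 -5.7] depth z 0.0443
knob 174 px [230.3 110.6] world [0.4428 0.163  0.072 ] tub mean [-23.5 -47.1] range [-31.  -74.8] [ 31.7 -40.6] depth z 0.0724
pointer 109 px [309.5  75.6] world [0.5321 0.181  0.045 ] tub mean [ 61.1 -13. ] range [ 37.7 -94.3] [75. 57.] depth z 0.0413
10.35863997759695 [[-78.8, 31.9], [-79.3, 7.3], [-79.7, -18.8], [-79.1, -46.6], [-78.5, -76.2]]
10.625640401664398 [[79.7, 31.9], [79.2, 7.2], [79.6, -18.9], [79.0, -46.7], [79.3, -76.2]]
front edge [[-57.2, -120.7], [-46.5, -120.7], [-35.7, -120.7], [-24.9, -120.7], [-14.1, -120.7], [-3.3, -120.7], [7.5, -120.7], [18.2, -120.7], [29.0, -120.7], [39.8, -120.7], [50.6, -120.7]]
```

```bash
python3 - <<'E'
import re
s=open('h.py').read()
s=s.replace("    out={}\n","""    kn=cv2.morphologyEx(kn.astype(np.uint8),cv2.MORPH_OPEN,np.ones((5,5)))
    n_,l_,st_,_=cv2.connectedComponentsWithStats(kn);kn=l_==(1+st_[1:,4].argmax()) if n_>1 else kn>0
    # pointer: dark, thin strip beyond the ledge's near edge (tub x 50..76), not the ticks
    T=tub(ray(w,np.stack(np.meshgrid(np.arange(512),np.arange(384)),-1).reshape(-1,2),.045)).reshape(384,512,2)
    blk=(hsv[...,2]<75)&(T[...,0]>38)&(T[...,0]<52)&(abs(T[...,1]+20)<75)
    blk=cv2.morphologyEx(blk.astype(np.uint8),cv2.MORPH_OPEN,np.ones((4,4)));n_,l_,st_,_=cv2.connectedComponentsWithStats(blk);blk=l_==(1+st_[1:,4].argmax()) if n_>1 else blk>0
    out={}
""")
open('h.py','w').write(s)
E
python3 - <<'E'
from h import *
w=dict(np.load('pics/w9.npz'));q=look(w)
o=manip.get_obs()
print(o['position'],1e3*totool(np.r_[q['knob'][:2]-o['position'][:2],0]))
E
```

```text
mark 94 px [312.9  73. ] world [0.5371 0.1855 0.043 ] tub mean [65.1 -7.7] range [55.3 -9.8] [75.1 -5.7] depth z 0.0443
knob 168 px [229.8 110.4] world [0.4423 0.1633 0.072 ] tub mean [-24.  -46.9] range [-31.  -53.4] [-17.5 -40.6] depth z 0.0724
pointer few 0
[0.45180772 0.08657053 0.29676547] [ 7.36519380e+01 -2.36662294e+01 -3.11320843e-02]
```

```bash
python3 -m creep '[[[25,-8,0],0],[[50,-16,20],0],[[70,-22,45],0],[[74,-24,75],0],[[74,-24,105],0]]' 0.45 40
python3 -m creep '[[[0,0,25],0],[[0,0,45],0],[[0,0,60],0],[[0,0,70],0],[[0,0,73],0]]'
python3 -m creep '[[[0,0,0],0],[[0,0,0],0]]'
python3 -m creep '[[[0,0,0],0],[[0,0,0],0],[[0,0,0],0],[[0,0,0],0],[[0,0,0],0]]' 0 40
python3 - <<'E'
from h import *
w=camera('wrist');save(w,'w10.png');o=manip.get_obs();print(o['position'],tub(o['position']),o['grip_width'],o['grasp_force'],o['joint_pos'])
q=look(w)
E
```

```text
clock: 13.85
position: [0.4419, 0.1653, 0.1912]
ee_rot: [0.77, 0.639, 0.001, 0.0]
ft_force: [1.1, 0.2, -0.5]
grip_width: 0.453
grasp_force: 0.0
clock: 14.27
position: [0.4416, 0.1636, 0.1177]
ee_rot: [0.77, 0.638, -0.001, 0.0]
ft_force: [-0.5, 0.1, -0.0]
grip_width: 0.449
grasp_force: 0.0
clock: 14.43
position: [0.4425, 0.1648, 0.1197]
ee_rot: [0.77, 0.638, 0.001, 0.0]
ft_force: [-0.2, 0.8, 1.1]
grip_width: 0.448
grasp_force: 0.0
clock: 14.85
position: [0.4418, 0.1657, 0.1198]
ee_rot: [0.77, 0.639, 0.0, -0.0]
ft_force: [-5.5, 1.1, 6.0]
grip_width: 0.169
grasp_force: 38.9
[0.4418558  0.16575768 0.11982147] [[-24.86846145 -44.57760635]] 0.16902273064898057 38.87711763381958 [-0.66244004  0.1959288   0.22469626  2.06247602 -0.05726053  0.88816086
 -0.59140349]
mark few 0
knob few 0
pointer 935 px [366.6 291.7] world [0.5047 0.1184 0.045 ] tub mean [ 45.6 -79.5] range [ 38.7 -95.6] [ 52.7 -61.8] depth z 0.1098
```

View pics/w10.png

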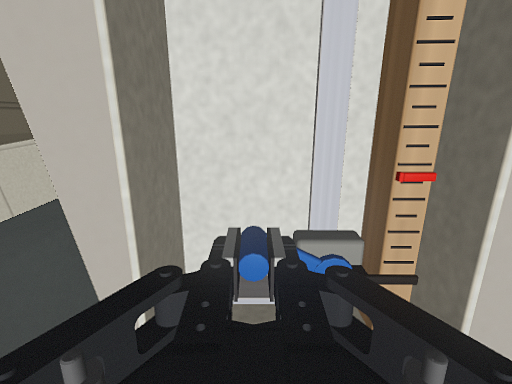

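The knob is held at (254,262). The pointer runs to (417,280) and the mark is at (417,177), so both can be measured in this view.

```bash
cat >> h.py <<'E'
def gap(w=None):
    "mark y - pointer y along tub (mm), from the wrist view"
    w=w or camera('wrist');hsv=cv2.cvtColor(w['pixels'],cv2.COLOR_RGB2HSV).astype(int)
    uv=np.stack(np.meshgrid(np.arange(512),np.arange(384)),-1).reshape(-1,2)
    red=((hsv[...,0]<6)|(hsv[...,0]>174))&(hsv[...,1]>160)&(hsv[...,2]>100)
    T=tub(ray(w,uv,.045)).reshape(384,512,2);red&=(T[...,0]>50)&(T[...,0]<80)&(abs(T[...,1]+7)<40)
    blk=(hsv[...,2]<60)&(T[...,0]>57)&(T[...,0]<74)
    k=cv2.morphologyEx(blk.astype(np.uint8),cv2.MORPH_OPEN,np.ones((5,9)))
    n,l,st,_=cv2.connectedComponentsWithStats(k)
    for i in range(1,n): 
        if st[i,4]>40: print('  blob',st[i],T[l==i].mean(0).round(1),T[l==i].min(0).round(1),T[l==i].max(0).round(1))
    ur=np.argwhere(red)[:,::-1];Q=tub(ray(w,ur,.045));print('mark tub',Q.mean(0).round(1),Q.min(0).round(1),Q.max(0).round(1),len(ur),'px',ur.mean(0).round(1))
E
python3 - <<'E'
from h import *
gap()
E
```

```text
blob [388 275  28   9 252] [ 65.4 -70.4] [ 57.  -73.2] [ 73.9 -67.6]
  blob [ 373  294   38   90 2298] [  65.3 -115.4] [  57.  -150.9] [ 74.  -80.9]
mark tub [64.2 -7.3] [54.6 -9.8] [74.4 -4.8] 345 px [416.6 176.5]
```

```bash
python3 -m creep '[[[6,0,0],0],[[14,0,0],0],[[22,0,0],0],[[30,0,0],0],[[38,0,0],0]]'
python3 -m creep '[[[8,0,0],0],[[15,0,0],0],[[21,0,0],0],[[25,0,0],0],[[25,0,0],0]]'
python3 -m creep '[[[0,0,0],0],[[0,0,0],0]]'
python3 - <<'E'
from h import *
w=camera('wrist');save(w,'w11.png');gap(w);o=manip.get_obs();print(o['position'],tub(o['position']))
E
```

```text
clock: 15.37
position: [0.4491, 0.2022, 0.1197]
ee_rot: [0.77, 0.638, -0.0, 0.0]
ft_force: [-3.8, -3.9, 7.0]
grip_width: 0.172
grasp_force: 39.0
clock: 15.78
position: [0.4538, 0.2273, 0.1198]
ee_rot: [0.77, 0.638, 0.0, 0.0]
ft_force: [-2.7, -5.0, 6.7]
grip_width: 0.166
grasp_force: 38.9
clock: 15.95
position: [0.4537, 0.2265, 0.1198]
ee_rot: [0.77, 0.638, -0.0, 0.0]
ft_force: [-2.9, -3.6, 7.2]
grip_width: 0.17
grasp_force: 39.0
  blob [387 278  28   8 224] [ 65.6 -10.4] [ 57.2 -12.9] [74. -8.]
  blob [ 372  292   39   92 2333] [ 65.3 -53.3] [ 57.  -89.3] [ 74.  -17.8]
mark tub [64.9 -5.7] [53.3 -7.3] [74.3 -2.6] 145 px [400.6 274.7]
[0.45370779 0.22650979 0.11976103] [[-24.39415302  17.3179769 ]]
```

View pics/w11.png

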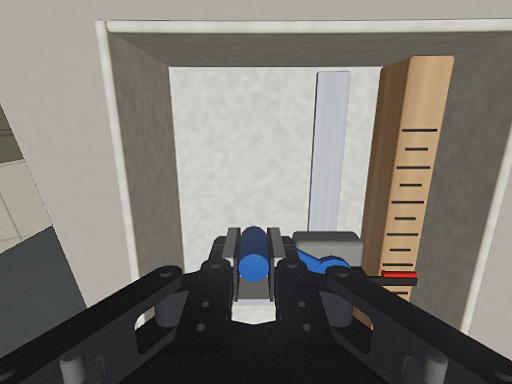

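The pointer at (400,281) is about 3 mm short of the mark. I'll add 3 mm, hold and remeasure.

```bash
python3 -m creep '[[[1,0,0],0],[[2,0,0],0],[[3,0,0],0],[[3,0,0],0],[[3,0,0],0]]'
python3 -m creep '[[[0,0,0],0],[[0,0,0],0],[[0,0,0],0],[[0,0,0],0],[[0,0,0],0]]'
python3 - <<'E'
from h import *
w=camera('wrist');save(w,'w12.png');gap(w);o=manip.get_obs();print(o['position'],tub(o['position']))
cv2.imwrite('pics/w12c.png',cv2.resize(w['pixels'][250:310,340:450,::-1],None,fx=5,fy=5,interpolation=cv2.INTER_NEAREST))
E
```

```text
clock: 16.42
position: [0.4543, 0.2294, 0.1198]
ee_rot: [0.77, 0.638, -0.0, 0.0]
ft_force: [-3.3, -4.4, 6.7]
grip_width: 0.167
grasp_force: 39.1
clock: 16.83
position: [0.4543, 0.2294, 0.1198]
ee_rot: [0.77, 0.638, -0.0, 0.0]
ft_force: [-3.5, -3.8, 6.5]
grip_width: 0.171
grasp_force: 39.1
  blob [387 276  28  10 279] [65.4 -6.9] [ 57. -10.] [73.9 -3.7]
  blob [ 372  294   39   90 2317] [ 65.3 -50.7] [ 57.  -86.4] [ 74.  -16.3]
mark tub [58.7 -3. ] [53.3 -3.2] [64.6 -2.5] 20 px [390.  274.8]
[0.45428375 0.22932921 0.11976612] [[-24.34665489  20.19523108]]
```

View pics/w12c.png

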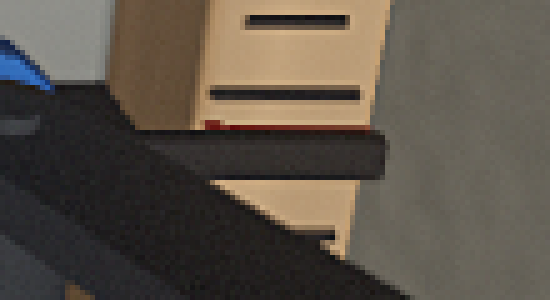

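The pointer bar now covers the red mark, with only a thin red line at crop (290,127). It reads y = -6.9 against -7.3. The hold with the lever open is done, so I'll work out the closing arc.

Run:
```python
import numpy as np
def tcp(th):
    a=1.10-th;return np.array([25-55*np.sin(a)+2.3*np.sin(th),55*np.cos(a)+2.3*np.cos(th)])
for t0,ts in((0,[.08,.16,.24,.32,.40]),(.40,[.48,.56,.64,.72,.80]),(.80,[.88,.95,1.02,1.08,1.11])):
    for t in ts:
        d=tcp(t)-tcp(t0);print(round(t-t0,2),'tx',round(d@[np.sin(t0),np.cos(t0)],1),'ty',round(d@[np.cos(t0),-np.sin(t0)],1))
```

```text
0.08 tx 3.8 ty 2.3
0.16 tx 7.5 ty 5.0
0.24 tx 10.9 ty 7.9
0.32 tx 14.0 ty 11.1
0.4 tx 16.9 ty 14.5
0.08 tx 3.8 ty 2.3
0.16 tx 7.5 ty 5.0
0.24 tx 10.9 ty 7.9
0.32 tx 14.0 ty 11.1
0.4 tx 16.9 ty 14.5
0.08 tx 3.8 ty 2.3
0.15 tx 7.0 ty 4.6
0.22 tx 10.0 ty 7.1
0.28 tx 12.5 ty 9.4
0.31 tx 13.7 ty 10.6
```

```bash
python3 -m creep '[[[3.8,2.3,0],0.08],[[7.5,5,0],0.16],[[10.9,7.9,0],0.24],[[14,11.1,0],0.32],[[16.9,14.5,0],0.4]]'
python3 - <<'E'
from h import *
w=camera('wrist');gap(w);o=manip.get_obs();print(o['position'],tub(o['position']),o['ft_force'],o['grasp_force'])
save(w,'w13.png')
E
```

```text
clock: 17.3
position: [0.4717, 0.2433, 0.1197]
ee_rot: [0.882, 0.471, -0.0, 0.0]
ft_force: [-3.8, -3.7, 6.4]
grip_width: 0.172
grasp_force: 39.2
  blob [ 399  300   45   61 1550] [ 64.9 -64.4] [ 57.  -89.4] [ 74.  -35.7]
mark tub [56.6 -3.1] [56.6 -3.1] [56.6 -3.1] 1 px [382. 257.]
[0.47217604 0.24372829 0.11975191] [[-9.40842091 37.6399075 ]] [-3.06894598 -4.23772451  5.86381137] 38.99625062942505
```

View pics/w13.png

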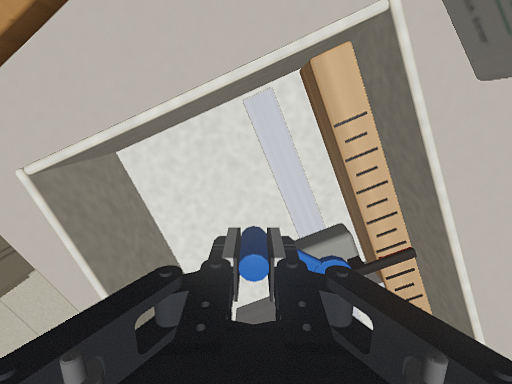

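The lever turns with the gripper, and the pointer tip at (413,253) still covers the mark. Carrying on with the arc.

```bash
python3 -m creep '[[[3.8,2.3,0],0.08],[[7.5,5,0],0.16],[[10.9,7.9,0],0.24],[[14,11.1,0],0.32],[[16.9,14.5,0],0.4]]'
cat >> h.py <<'E'
def gap2(w):
    "rotated view: thin dark bar over the ledge via blackhat-like mask near tub y -7"
    hsv=cv2.cvtColor(w['pixels'],cv2.COLOR_RGB2HSV).astype(int)
    uv=np.stack(np.meshgrid(np.arange(512),np.arange(384)),-1).reshape(-1,2);T=tub(ray(w,uv,.045)).reshape(384,512,2)
    m=(T[...,0]>57)&(T[...,0]<74)&(abs(T[...,1]+7)<9)
    b=m&(hsv[...,2]<60);r=m&((hsv[...,0]<6)|(hsv[...,0]>174))&(hsv[...,1]>160)&(hsv[...,2]>100)
    print('bar',b.sum(),T[b].mean(0) if b.any() else '',np.percentile(T[b][:,1],[5,95]) if b.any() else '','red',r.sum(),T[r].mean(0) if r.any() else '')
E
python3 - <<'E'
from h import *
w=camera('wrist');gap2(w);o=manip.get_obs();print(tub(o['position']))
save(w,'w14.png')
for n in('w13','w12'):gap2(dict(w,pixels=cv2.imread(f'pics/{n}.png')[:,:,::-1].copy())) if 0 else None
E
```

```text
clock: 17.77
position: [0.493, 0.2495, 0.1197]
ee_rot: [0.958, 0.286, -0.0, 0.0]
ft_force: [-4.1, -3.9, 7.3]
grip_width: 0.171
grasp_force: 39.1
bar 309 [65.5471493  -5.61303918] [-9.63572267  1.57293264] red 0 
[[10.59237115 47.19764719]]
```

```bash
python3 -m creep '[[[3.8,2.3,0],0.08],[[7,4.6,0],0.15],[[10,7.1,0],0.22],[[12.5,9.4,0],0.28],[[13.7,10.6,0],0.31]]'
python3 -m creep '[[[0,0,0],0],[[0,0,0],0],[[0,0,0],0]]'
python3 - <<'E'
from h import *
w=camera('wrist');save(w,'w15.png');gap2(w);o=manip.get_obs();print(tub(o['position']),o['ft_force'],o['torque'])
def bar(px,w):
    hsv=cv2.cvtColor(px,cv2.COLOR_RGB2HSV).astype(int)
    uv=np.stack(np.meshgrid(np.arange(512),np.arange(384)),-1).reshape(-1,2);T=tub(ray(w,uv,.045)).reshape(384,512,2)
    b=((hsv[...,2]<60)&(T[...,0]>57)&(T[...,0]<74)&(abs(T[...,1]+7)<25)).astype(np.uint8)
    n,l,st,_=cv2.connectedComponentsWithStats(b)
    for i in range(1,n):
        if st[i,4]>20:t=T[l==i];print('comp',st[i],t.mean(0).round(1),'x',t[:,0].min().round(1),t[:,0].max().round(1),'y',np.percentile(t[:,1],[3,97]).round(1))
    kb=(abs(hsv[...,0]-108)<14)&(hsv[...,1]>130)
    n,l,st,c=cv2.connectedComponentsWithStats(kb.astype(np.uint8))
    T2=tub(ray(w,uv,.041)).reshape(384,512,2);T3=tub(ray(w,uv,.072)).reshape(384,512,2)
    for i in range(1,n):
        if st[i,4]>30:print('blue',st[i],c[i].round(1),'z41',T2[l==i].mean(0).round(1),T2[l==i].min(0).round(1),T2[l==i].max(0).round(1),'z72',T3[l==i].mean(0).round(1))
bar(w['pixels'],w)
t=camera('top');hsv=cv2.cvtColor(t['pixels'],cv2.COLOR_RGB2HSV).astype(int)
E
```

```text
clock: 18.23
position: [0.5096, 0.2483, 0.1195]
ee_rot: [0.991, 0.135, -0.001, 0.0]
ft_force: [-12.1, -2.1, 11.0]
grip_width: 0.172
grasp_force: 39.6
clock: 18.48
position: [0.5094, 0.2483, 0.1196]
ee_rot: [0.991, 0.137, -0.001, 0.0]
ft_force: [-8.3, -3.7, 8.7]
grip_width: 0.174
grasp_force: 39.4
bar 268 [64.38008751 -5.4711444 ] [-9.7429622   1.16189586] red 0 
[[26.31239154 49.00986115]] [-7.86657039 -3.6483046   9.25418578] [-0.84174707  1.67786879 -0.08719144]
comp [338 204  12  17  42] [65.  10.7] x 59.7 70.6 y [10.  11.3]
comp [351 210  15  22  50] [64.5  0.9] x 57.2 71.6 y [0.4 1.4]
comp [358 213  24  27 218] [64.4 -6.9] x 57.1 71.8 y [-9.9 -3.9]
comp [380 224  15  22  40] [ 64.7 -18.5] x 57.2 71.7 y [-19.  -18.1]
comp [396 233  12  16  36] [ 65.  -28.2] x 59.7 70.4 y [-28.7 -27.7]
blue [238 242  31  40 812] [254.5 264.6] z41 [11.  39.6] [-0.4 29.3] [26.1 49. ] z72 [27.5 48. ]
blue [296 248  56  26 615] [320.6 261.7] z41 [30.8  4.5] [ 22.6 -14.3] [38.8 22.4] z72 [43.2 20.2]
```

The pointer reads -6.9 against the mark at -7.3. The knob is at x ≈ 24–25 mm, with the side force showing it against the closed stop, and the grip is steady at 39 N. Handing in.

```bash
python3 -c "
from workcell import manip
print(manip.hand_in())"
```

```text
the job is handed in; nothing more can be done
None
```

I handed the job in at about 18.5 s, and no verdict came back. The lid was tipped to 12.9° and now lies flat on the worktop, and the gripper still holds the stop at the mark: the pointer measured about 0.4 mm off, and the lever looks closed, judging by the knob's position and the force against its stop. I didn't re-measure the bystanders at the end.

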